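Discharge a ball hopper by its lid lever

ROBOT

A 6-joint arm with a two-finger parallel gripper is mounted at the origin on the work surface. World frame = base frame: x ahead of the robot, y to its left, z up, the work surface at z = 0. Lengths are in m, angles in rad, forces in N, time in s.
With the tool pointing down it reaches from about 0.4 to 0.825 m from the base axis. Payload 7 kg.
Tool frame: the origin (TCP) lies at the very end of the fingers, on their centre line; the grasp point (between the pads) lies 19 mm behind it; z points along the fingers, x is the direction in which the jaws open and shut, and the axes are right-handed (so a half turn about z gives the same grasp; the last joint's range is limited). The gripper opens to 88 mm and grips with 3 to 60 N. Pads are 19 mm wide; open, the fingers measure 130 mm over their backs; the gripper's body (78 mm by 193 mm) begins 47 mm behind the grasp point.
Start: joints at [-1.046, 0.359, 0.012, 0, -1.224, -0.288], TCP at [0.158, -0.656, 0.227] pointing down, gripper open.
Joint ranges: [-3.07, 3.07], [-1.43, 2.12], [-1.02, 1.25], [-3.03, 1.67], [-3.05, -0], [-3.03, 3.03]. Speed limits (rad/s): [2.39, 2.39, 3.01, 3.14, 3.14, 3.14].

INTERFACE

Orientations are given as a 3x3 rotation matrix whose columns are the frame's x, y, z axes.
In Python, from plant import ctrl gives the robot as it stands.
- The arm moves only by the shell command python3 -m creep 'ROWS' [OPENING]. ROWS is JSON, a list that holds one entry, the list of rows, each a list of 6 numbers: the shift along the world's x, y, z as a fraction of full scale, then the turn, a rotation vector about the world's x, y, z as a fraction of full scale. In form: [[[dx, dy, dz, wx, wy, wz], ...]]. A call has 1 to 5 rows; each row is the pose to reach, as a shift and turn from the pose commanded when the call began; what a row does not reach only later rows make up. Full scale, the value 1, is 50 cm for a shift and 90 degrees for a turn. A row lasts 1/8 s, in which the tool goes at most 62.5 mm and 10.7 degrees, less where a joint would pass 70% of its speed; a pose out of reach is approached as far as the arm can. A call with a number of a shift or a turn outside -1 to 1 is refused whole. A call with a gripper value outside its range is refused whole. OPENING is the opening in per cent of the stroke, from 0 (shut) to 100 (fully open), set as the call begins (- or left out, the last holds). The fingers move at their own pace and stop on an object; the grip force is fixed at half the most. Time passes only in rows, so rows that repeat a pose let the fingers close. It gives the time, the measured TCP pose, the force and the opening at its end, in the units of the state.
- ctrl.get_state(): the state, without advancing time (a new reading comes with each control period).
- ctrl.snapshot(name): name is "scene" or "side" or "wrist"; returns a dict with "img" (420x560x3 uint8, red, green, blue), "K" (3x3 intrinsics, pixels), "world_to_cam" (4x4, takes a point from world to camera coordinates). Camera axes: x right, y up, looking along -z (the intrinsics and any distortion apply to the point x, -y, -z); pixel columns grow to the right and rows downward; lengths in m; the calibration is good to about 2 mm. The wrist camera is an equidistant fisheye: a pixel r from the principal point sees the ray r / f radians off the axis. A picture is of the moment at which its call begins. There is no depth.
- ctrl.job_done(): hands the job in, once; it reports no verdict.
The state is a dict: "time": time; "joints": joint angles; "joint_vel": joint speeds; "effort": joint torques, N m; "tcp_pos": TCP position; "ee_rot": TCP orientation; "force": force on the tool from outside, world axes, zero at the start; "moment": the same for the moment, N m; "gripper_width": finger opening in m.
Only numpy, scipy, OpenCV 4.12 (cv2) and the standard library are available. Lean on these libraries where they do the work, as an engineer would, in place of code of your own. Each camera call takes 0.05 s, during which the arm holds its last target.

TASK

Press the hopper's lever right down with the fingertips so that its linked lid opens fully, and keep it down until all six balls have run out into the crate. Then ease the lever back up under the fingertips so that the sprung lid closes without slamming, and leave the lid shut. Work the lid by its lever only; do not touch the balls or move the crate and the other things on the bench.

Things in the scene. Friction and masses are not known exactly. Their poses are not given: they have to be found in the camera images.
- hopper: Fixed sheet-steel ball hopper on green legs: open bin 200 mm long, 140 wide (160 over its rims, which are 201 mm above the bench); floor in three lanes, sloping 11 deg down to a mouth at one end, lip 105 mm above the bench. Origin on the bench under the bin's middle; x points downhill (bin from x = -100 mm, lip at x = 140 mm), y across, z up. Lever on its -y side.
- lever_pad (a point): Centre of the upper face of the lever's black rubber palm pad, 56 mm (along the lever) x 64 mm (across), at hopper y = -159 mm, 89 mm outside the bin's wall, open above. Released it lies about 198 mm above the bench at hopper x = -47 mm and slopes 22 deg (uphill edge higher); pressed right down it is about 92 mm lower and 14 mm further uphill. This point moves with the lever.
- lever (a joint): Angle (rad) of the lever, a steel rocker bar along the hopper's -y wall, pivoted at hopper x = 72 mm, 133 mm above the bench; the pad is on its uphill end, 135 mm from the pivot. 0 released (pad up), grows as the pad is pressed down, 0.70 at a firm stop. A return spring pushes the pad up with about 1 to 6 N, more the further down; let go, it springs back at once.
- lid (a joint): Angle (rad) of the lid, an aluminium plate 140 mm wide and 92 long hung from a shaft 175 mm above the bench over the slanted mouth. 0 shut, grows as it swings out and up, 0.70 fully open. A rod links it to the lever: pressing the lever lifts the lid by the same angle. Let go, it snaps shut.
- crate: Loose blue plastic crate, open on top, 190 mm (x) x 220 mm (y) x 75 mm high, 5 mm walls, standing on the bench under the mouth with its near edge beneath the lip. Origin at the centre of its underside, axes nearly parallel to the hopper's.
- ball1_center (a point): Centre of white plastic ball 1 of 6, 38 mm diameter, 26 g; at the start it lies in the hopper behind the lid.
- ball2_center (a point): Centre of white plastic ball 2 of 6, 38 mm diameter, 26 g; at the start it lies in the hopper behind the lid.
- ball3_center (a point): Centre of white plastic ball 3 of 6, 38 mm diameter, 26 g; at the start it lies in the hopper behind the lid.
- ball4_center (a point): Centre of white plastic ball 4 of 6, 38 mm diameter, 26 g; at the start it lies in the hopper behind the lid.
- ball5_center (a point): Centre of white plastic ball 5 of 6, 38 mm diameter, 26 g; at the start it lies in the hopper behind the lid.
- ball6_center (a point): Centre of white plastic ball 6 of 6, 38 mm diameter, 26 g; at the start it lies in the hopper behind the lid.
- ball1: The whole of ball 1 (turns as it rolls; use its centre point for position).
- ball2: The whole of ball 2 (turns as it rolls; use its centre point for position).
- ball3: The whole of ball 3 (turns as it rolls; use its centre point for position).
- ball4: The whole of ball 4 (turns as it rolls; use its centre point for position).
- ball5: The whole of ball 5 (turns as it rolls; use its centre point for position).
- ball6: The whole of ball 6 (turns as it rolls; use its centre point for position).
- ring_gauge: Bystander: steel ring gauge 64 mm across, 16 mm high, lying flat on the bench; origin at the centre of its underside.
- oil_bottle: Bystander: white plastic oil bottle with black cap, 48 mm across, 120 mm tall, standing on the bench; origin at the centre of its underside.
- brush: Bystander: chip brush with a wooden handle, lying flat on the bench, under 45 mm high; origin under its middle, handle to its -x.
Mind the look-alikes: they are no part of the job. What is shaped like the ball4 but orange is not meant. What is shaped like the ball5 but blue is not meant.

How it is judged:
On the way:
1. the lever is pressed right down and the lid stands fully open (value of joint lever above 0.62 rad and value of joint lid above 0.6 rad and contact force between the fingers and lever above 0.5 N), for 0.2 s.
At the end, for the whole second after the job is handed in: The lid is shut (within 0.04 rad) with the lever fully up (within 0.03 rad), and all six balls lie inside the crate, below its rim (value of joint lid below 0.04 rad and value of joint lever below 0.03 rad and x of ball1_center in the frame of crate between -0.09 and 0.09 m and y of ball1_center in the frame of crate between -0.105 and 0.105 m and z of ball1_center in the frame of crate between 0 and 0.07 m and x of ball2_center in the frame of crate between -0.09 and 0.09 m and y of ball2_center in the frame of crate between -0.105 and 0.105 m and z of ball2_center in the frame of crate between 0 and 0.07 m and x of ball3_center in the frame of crate between -0.09 and 0.09 m and y of ball3_center in the frame of crate between -0.105 and 0.105 m and z of ball3_center in the frame of crate between 0 and 0.07 m and x of ball4_center in the frame of crate between -0.09 and 0.09 m and y of ball4_center in the frame of crate between -0.105 and 0.105 m and z of ball4_center in the frame of crate between 0 and 0.07 m and x of ball5_center in the frame of crate between -0.09 and 0.09 m and y of ball5_center in the frame of crate between -0.105 and 0.105 m and z of ball5_center in the frame of crate between 0 and 0.07 m and x of ball6_center in the frame of crate between -0.09 and 0.09 m and y of ball6_center in the frame of crate between -0.105 and 0.105 m and z of ball6_center in the frame of crate between 0 and 0.07 m); the robot touches nothing.
It fails at once if the lid slams: it turns faster than 2.5 rad/s in the last 0.25 rad before it shuts (value of joint lid below 0.25 rad and velocity of joint lid below -2.5 rad/s).
It fails at once if the robot touches the lid itself (contact force between any of the fingers, the arm and lid above 1 N).
It fails at once if the robot touches or lifts a ball (contact force between any of the fingers, the arm and ball1 above 0.5 N or contact force between any of the fingers, the arm and ball2 above 0.5 N or contact force between any of the fingers, the arm and ball3 above 0.5 N or contact force between any of the fingers, the arm and ball4 above 0.5 N or contact force between any of the fingers, the arm and ball5 above 0.5 N or contact force between any of the fingers, the arm and ball6 above 0.5 N or height (world z) of any of ball1_center, ball2_center, ball3_center, ball4_center, ball5_center, ball6_center above 0.23 m).
It fails at once if the crate is moved more than 40 mm or lifted (distance of crate from where it was at the start of the episode above 0.04 m or height (world z) of crate above 0.02 m).
It fails at once if a bystander is moved more than 30 mm (distance of any of ring_gauge, oil_bottle, brush from where it was at the start of the episode above 0.03 m).
It also fails if it takes over 38 s, if anything falls off the work surface, if the arm or the gripper's body presses on something with over 40 N, if the wrist force passes 120 N, or if a joint passes its speed limit or range.

## Working session

There is one attempt and no reset: what is moved stays moved. The work goes in short steps, Python scripts to look and compute and a shell command to move; the robot and the scene stay as the last step left them, time stands still between calls to the robot, and variables do not carry over. Pictures are saved under pics/ and viewed, and the job is handed in when it is done.

```bash
mkdir -p pics; ls
python3 - <<'E'
from plant import ctrl
import cv2, numpy as np
s=ctrl.get_state(); print({k:np.round(v,3).tolist() for k,v in s.items()})
for n in ["scene","side","wrist"]:
    d=ctrl.snapshot(n); cv2.imwrite(f"pics/{n}0.png",d["img"][:,:,::-1]); np.savez(f"pics/{n}0.npz",**d)
    print(n,np.round(d["K"],1).tolist(),np.round(d["world_to_cam"],3).tolist(), [k for k in d])
E
```

```text
pics
{'time': 0.0, 'joints': [-1.046, 0.359, 0.011, -0.0, -1.224, -0.288], 'joint_vel': [-0.0, 0.001, -0.0, -0.0, 0.001, 0.003], 'effort': [-0.0, -58.272, 29.305, 6.997, 0.007, -0.0], 'tcp_pos': [0.158, -0.656, 0.226], 'ee_rot': [[-0.234, 0.972, -0.001], [0.972, 0.234, 0.002], [0.002, -0.0, -1.0]], 'force': [-0.026, 0.121, 0.321], 'moment': [0.012, 0.027, 0.037], 'gripper_width': 0.088}
scene [[489.9, 0.0, 286.7], [0.0, 489.9, 203.8], [0.0, 0.0, 1.0]] [[-0.144, 0.99, 0.005, 0.03], [-0.713, -0.107, 0.693, 0.294], [0.686, 0.096, 0.721, -1.429], [0.0, 0.0, 0.0, 1.0]] ['img', 'K', 'world_to_cam']
side [[534.2, 0.0, 280.6], [0.0, 534.2, 213.4], [0.0, 0.0, 1.0]] [[0.678, -0.735, 0.01, -0.348], [0.506, 0.477, 0.719, -0.396], [-0.533, -0.483, 0.695, -0.919], [0.0, 0.0, 0.0, 1.0]] ['img', 'K', 'world_to_cam']
wrist [[325.2, 0.0, 280.3], [0.0, 325.2, 211.0], [0.0, 0.0, 1.0]] [[-0.234, 0.972, 0.001, 0.675], [-0.939, -0.226, -0.258, 0.033], [-0.25, -0.062, 0.966, -0.389], [0.0, 0.0, 0.0, 1.0]] ['img', 'K', 'world_to_cam']
```

View pics/scene0.png

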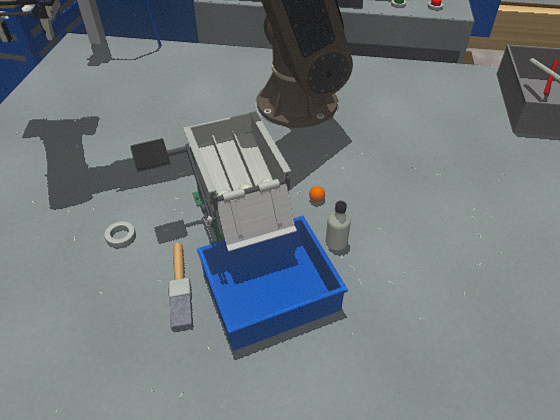

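View pics/side0.png

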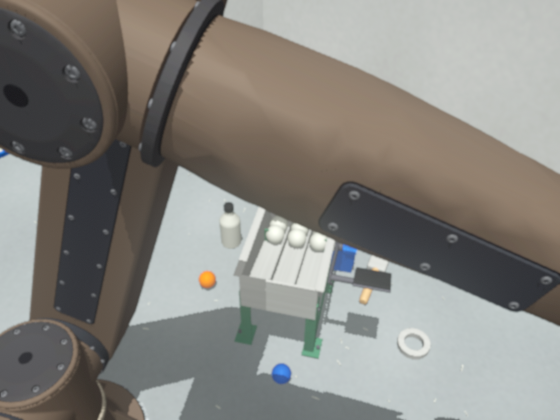

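View pics/wrist0.png

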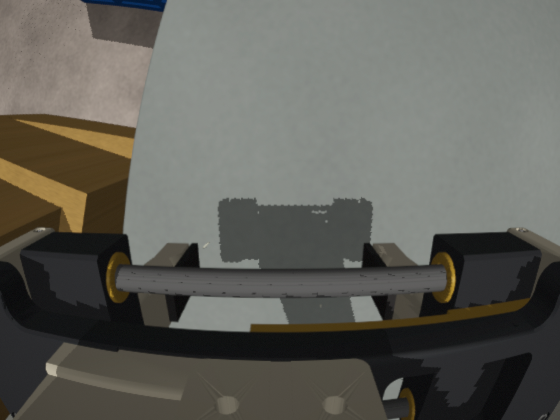

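The scene view shows the hopper at about (240,180), its black pad at (150,154), the crate at (270,285), the ring at (120,235), the brush at (180,285), the bottle at (339,228) and the orange ball at (317,194). The side view shows the pad at about (373,280), balls in the bin at (297,235), and the blue decoy at (282,373). Next I'll triangulate the pad.

```bash
cat > h.py <<'E'
import numpy as np, cv2
def load(n):
    return dict(np.load(f"pics/{n}.npz"))
def ray(d,uv):
    K=d["K"];T=d["world_to_cam"];R=T[:3,:3];t=T[:3,3]
    v=np.array([(uv[0]-K[0,2])/K[0,0],-(uv[1]-K[1,2])/K[1,1],-1.])
    v=R.T@v; return -R.T@t, v/np.linalg.norm(v)
def plane(d,uv,z):
    o,v=ray(d,uv); return o+v*(z-o[2])/v[2]
def tri(d1,u1,d2,u2):
    o1,a=ray(d1,u1);o2,b=ray(d2,u2)
    s=np.linalg.lstsq(np.c_[a,-b],o2-o1,rcond=None)[0]
    p=o1+a*s[0];q=o2+b*s[1]; return (p+q)/2,np.linalg.norm(p-q)
def proj(d,p):
    T=d["world_to_cam"];c=T[:3,:3]@p+T[:3,3];K=d["K"]
    return np.array([K[0,2]+K[0,0]*c[0]/-c[2],K[1,2]-K[1,1]*c[1]/-c[2]])
E
python3 - <<'E'
from h import *
a=load("scene0");b=load("side0")
out=[]
for d,(x0,y0,x1,y1) in ((a,(120,130,172,178)),(b,(350,260,400,300))):
    g=d["img"].max(2)[y0:y1,x0:x1]
    m=(g<60).astype(np.uint8)
    c=max(cv2.findContours(m,0,2)[0],key=cv2.contourArea)
    ap=cv2.approxPolyDP(c,3,True)[:,0]+[x0,y0]; M=cv2.moments(c)
    ctr=np.array([M["m10"]/M["m00"]+x0,M["m01"]/M["m00"]+y0]); print(ap.tolist(),ctr,cv2.contourArea(c)); out.append(ctr)
print(tri(a,out[0],b,out[1])); print(plane(a,out[0],.198),plane(b,out[1],.198))
def crop(d,x0,y0,x1,y1,s,n): cv2.imwrite(n,cv2.resize(d["img"][y0:y1,x0:x1,::-1],None,fx=s,fy=s,interpolation=cv2.INTER_CUBIC))
crop(a,110,100,310,250,4,"pics/c1.png"); crop(b,220,190,420,340,4,"pics/c2.png")
E
```

```text
[[162, 139], [131, 146], [137, 169], [168, 163], [167, 156], [171, 154], [166, 154]] [149.90943635 154.67574414] 789.5Traceback (most recent call last):
  File "<stdin>", line 7, in <module>
ValueError: max() iterable argument is empty
```

Run:
```python
from h import *
a=load("scene0");b=load("side0")
print(b["img"][260:300:4,346:400:6].max(2))
out=[]
for d,t,(x0,y0,x1,y1) in ((a,60,(120,130,167,178)),(b,80,(346,260,400,300))):
    g=d["img"].max(2)[y0:y1,x0:x1]
    m=(g<t).astype(np.uint8)
    c=max(cv2.findContours(m,0,2)[0],key=cv2.contourArea)
    ap=cv2.approxPolyDP(c,2.5,True)[:,0]+[x0,y0]; M=cv2.moments(c)
    ctr=np.array([M["m10"]/M["m00"]+x0,M["m01"]/M["m00"]+y0]); print(ap.tolist(),ctr,cv2.contourArea(c)); out.append(ctr)
print(tri(a,out[0],b,out[1])); print(plane(a,out[0],.198),plane(b,out[1],.198))
def crop(d,x0,y0,x1,y1,s,n): cv2.imwrite(n,cv2.resize(d["img"][y0:y1,x0:x1,::-1],None,fx=s,fy=s,interpolation=cv2.INTER_CUBIC))
crop(a,110,100,310,250,4,"pics/c1.png"); crop(b,220,190,420,340,4,"pics/c2.png")
```

```text
[[167 163 198 198 219 229 218 102  73]
 [170 162 199 198 230 229 228 188 174]
 [170 146 102 144 156 243 232 198 201]
 [186 194  85  86  83  84 105 165 200]
 [171 189  86  86  85  83  82  82 202]
 [139 138  89  86  87  85  85  83 202]
 [193 144 117  93  89  87  85  82 202]
 [201 199 195 185 150 131 105  88 202]
 [201 201 201 242 214 203 193 159 204]
 [200 201 199 253 187 202 203 203 203]]
[[162, 139], [131, 146], [137, 169], [166, 164]] [149.52115717 154.58052677] 772.0
[[391, 260], [399, 263], [399, 260]] [396.73684211 260.94736842] 9.5
(array([ 0.53321435, -0.23346161,  0.2183692 ]), np.float64(0.0328235283850735))
[ 0.50428833 -0.23034582  0.198     ] [ 0.5581099 -0.2403714  0.198    ]
```

View pics/c1.png

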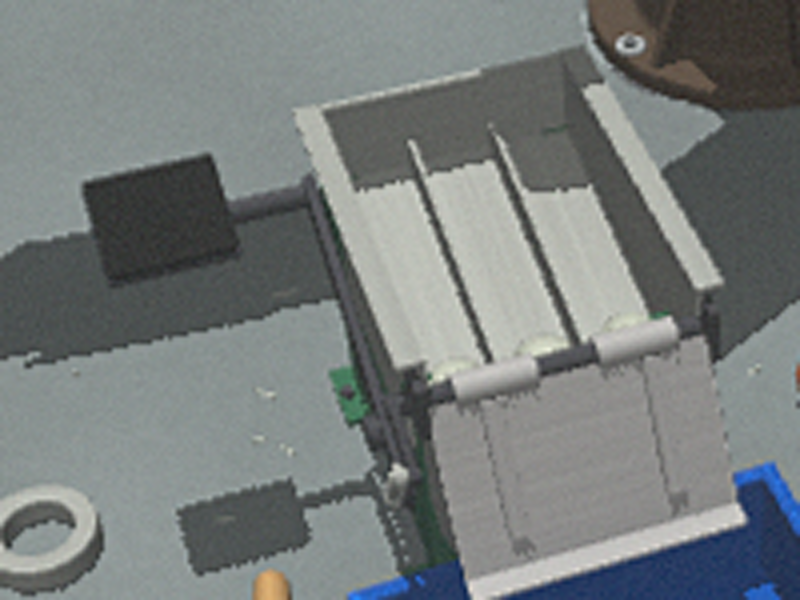

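View pics/c2.png

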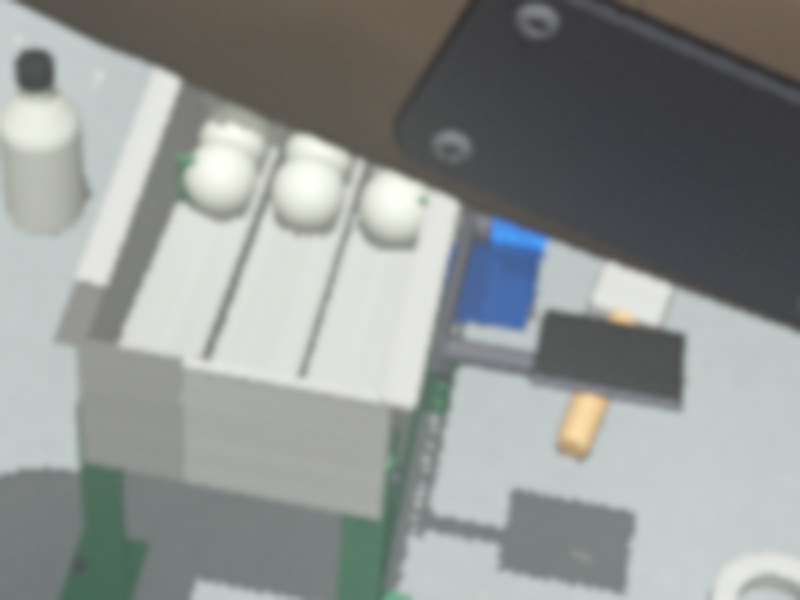

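Run:
```python
from h import *
a=load("scene0");b=load("side0")
A=lambda x,y:np.array([110+x/4,100+y/4]); B=lambda x,y:np.array([220+x/4,190+y/4])
print("pad",tri(a,A(160,213),b,B(612,354)))
for p,q in (((82,183),(548,312)),): pass
ca=[A(82,183),A(210,155),A(238,240),A(107,274)]; cb=[B(685,333),B(547,312),B(533,376),B(681,398)]
P=[]
for u,v in zip(ca,cb): t=tri(a,u,b,v);P.append(t[0]);print(np.round(t[0],4),round(t[1],4))
P=np.array(P);print("mean",P.mean(0)); print("sides",[np.linalg.norm(P[i]-P[(i+1)%4]).round(4) for i in range(4)])
# rims z=.201
r1=plane(a,A(295,112),.201); r2=plane(a,A(400,372),.201); r3=plane(a,A(582,86),.201);r4=plane(a,A(705,288),.201);r5=plane(a,A(722,282),.201)
r6=plane(b,B(415,408),.201);r7=plane(b,B(57,338),.201)
for r in (r1,r2,r3,r4,r5,r6,r7): print(r.round(4))
```

```text
pad (array([ 0.49754218, -0.23205042,  0.19558014]), np.float64(0.0003042293237471302))
[ 0.5097 -0.2596  0.2215] 0.004
[ 0.4789 -0.2077  0.2202] 0.001
[ 0.4827 -0.2025  0.1687] 0.0015
[ 0.5176 -0.2586  0.1692] 0.0011
mean [ 0.49720755 -0.23208641  0.19492186]
sides [np.float64(0.0604), np.float64(0.0519), np.float64(0.0661), np.float64(0.0529)]
[ 0.4156 -0.1869  0.201 ]
[ 0.5935 -0.0851  0.201 ]
[ 0.3712 -0.0439  0.201 ]
[0.5174 0.043  0.201 ]
[0.5121 0.0504 0.201 ]
[ 0.412 -0.19   0.201]
[ 0.3346 -0.0516  0.201 ]
```

Run:
```python
from h import *
a=load("scene0");b=load("side0");w=load("wrist0")
A=lambda x,y:np.array([110+x/4,100+y/4]); B=lambda x,y:np.array([220+x/4,190+y/4])
ca=[A(82,183),A(210,155),A(238,240),A(107,274)]; cb=[B(681,398),B(533,376),B(547,312),B(685,333)]
P=[]
for u,v in zip(ca,cb): t=tri(a,u,b,v);P.append(t[0]);print(np.round(t[0],4),round(t[1],4))
P=np.array(P);print("mean",P.mean(0)); print("sides",[np.linalg.norm(P[i]-P[(i+1)%4]).round(4) for i in range(4)])
d=P[2]+P[3]-P[0]-P[1];e=P[1]+P[2]-P[0]-P[3]
print("yaw",np.degrees(np.arctan2(d[1],d[0])),np.degrees(np.arctan2(-e[0],e[1])))
T=w["world_to_cam"];c=-T[:3,:3].T@T[:3,3]
R=np.array([[-0.234,0.972,-0.001],[0.972,.234,.002],[.002,0,-1]])
print("cam in tool",R.T@(c-[.158,-.656,.226]))
from scipy.spatial.transform import Rotation as Ro
# predict with bench origin
o=np.array([.461,-.0694,0]);
for yaw in (29,30,31):
  H=Ro.from_euler('z',yaw,degrees=True).as_matrix()
  r=np.array([.414,-.1885,0]); o=r-H@[-.1,-.08,0]
  print(yaw,o,"pad",o+H@[-.047,-.159,.198],"lip+y",o+H@[.14,-.07,.105],proj(a,o+H@[.14,-.07,.105]),proj(a,o+H@[.14,.07,.105]))
```

```text
[ 0.4914 -0.2717  0.2049] 0.0017
[ 0.4588 -0.2175  0.2032] 0.0009
[ 0.503  -0.1926  0.1875] 0.0013
[ 0.5361 -0.2463  0.1876] 0.0015
mean [ 0.49730486 -0.23202745  0.19581491]
sides [np.float64(0.0632), np.float64(0.0531), np.float64(0.0631), np.float64(0.0542)]
yaw 29.465036878903025 31.344072997888112
cam in tool [-0.0003661  -0.06839757 -0.15782305]
29 [ 0.4626772  -0.07004946  0.        ] pad [ 0.4986548  -0.23190005  0.198     ] lip+y [ 0.61906063 -0.06339949  0.105     ] [223.13683589 239.18481149] [291.57806923 220.09622497]
30 [ 0.46060254 -0.06921797  0.        ] pad [ 0.49939935 -0.23041601  0.198     ] lip+y [ 0.6168461  -0.05983975  0.105     ] [225.22748336 238.51355815] [293.05385748 218.61743684]
31 [ 0.45851368 -0.06842281  0.        ] pad [ 0.50011787 -0.2289192   0.198     ] lip+y [ 0.61456977 -0.05631919  0.105     ] [227.30017102 237.81707616] [294.48611193 217.12790726]
```

The pad measures 63 x 53 mm against 64 x 56 mm given, is 196 mm up, and is centred at (0.498, -0.232). The yaw is about 30°. I'll put the closed jaws along the hopper's x with the camera on the outside. That's a +106° turn.

```bash
python3 -m creep '[[[0.1,0.12,0.08,0,0,0.118],[0.2,0.24,0.12,0,0,0.236],[0.3,0.35,0.14,0,0,0.354],[0.36,0.42,0.14,0,0,0.472],[0.36,0.42,0.14,0,0,0.59]]]' 0
```

```text
time: 0.78
tcp_pos: [0.3398, -0.4441, 0.2971]
ee_rot: [[-0.921, 0.389, 0.001], [0.389, 0.921, -0.0], [-0.001, 0.0, -1.0]]
force: [0.6, -0.4, 0.4]
gripper_width: 0.0433
```

```bash
python3 -m creep '[[[0.08,0.1,0,0,0,0.118],[0.16,0.2,0,0,0,0.236],[0.24,0.3,0,0,0,0.354],[0.326,0.418,-0.03,0,0,0.472],[0.326,0.418,-0.03,0,0,0.588]]]'
python3 - <<'E'
from plant import ctrl
import cv2, numpy as np
for n in ["scene","wrist"]:
    d=ctrl.snapshot(n); cv2.imwrite(f"pics/{n}1.png",d["img"][:,:,::-1]); np.savez(f"pics/{n}1.npz",**d)
print(ctrl.get_state())
E
```

```text
time: 1.4
tcp_pos: [0.5026, -0.2342, 0.2805]
ee_rot: [[-0.865, -0.502, -0.001], [-0.502, 0.865, 0.001], [0.001, 0.001, -1.0]]
force: [-0.2, -0.8, 1.0]
gripper_width: 0.0006
{'time': 1.5, 'joints': array([-8.52243427e-02,  1.29729498e-01, -1.69308624e-01, -3.99489678e-04,
       -1.27315261e+00,  6.08111874e-01]), 'joint_vel': array([-0.04236638, -0.01227922,  0.00269623,  0.0078991 , -0.01103734,
       -0.1352329 ]), 'effort': array([  1.13381702, -40.23332834,  29.97672915,   6.99640051,
         0.21566568,   1.61016829]), 'tcp_pos': array([ 0.50210006, -0.23524878,  0.28065379]), 'ee_rot': array([[-8.66438812e-01, -4.99281427e-01, -1.35681303e-03],
       [-4.99282412e-01,  8.66439164e-01,  4.99229647e-04],
       [ 9.26339858e-04,  1.10998483e-03, -9.99998955e-01]]), 'force': array([0.83636697, 0.21127141, 0.55495646]), 'moment': array([-0.03834252,  0.20065055, -0.00895274]), 'gripper_width': 0.0002640277280723742}
```

View pics/scene1.png

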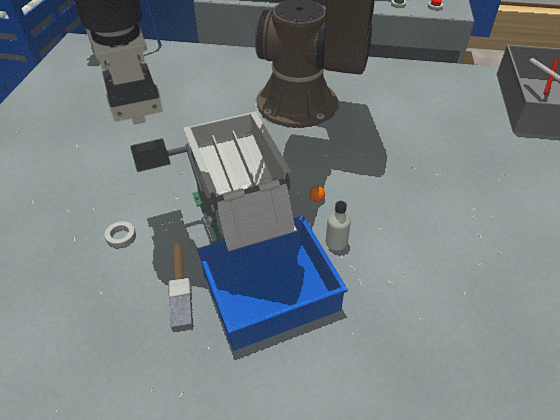

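View pics/wrist1.png

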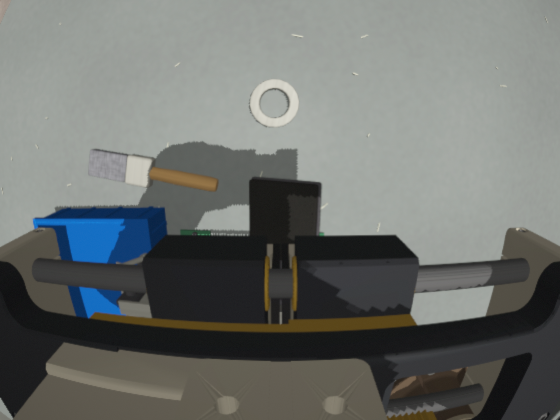

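Run:
```python
from h import *
a=load("scene1");w=load("wrist1")
t=np.array([.502,-.235,.281])
for dz in (0,.019,.066,.15): print(proj(a,t+[0,0,dz]))
def fish(d,p):
    T=d["world_to_cam"];c=T[:3,:3]@p+T[:3,3];v=np.array([c[0],-c[1],-c[2]]);th=np.arctan2(np.hypot(v[0],v[1]),v[2]);K=d["K"]
    return K[:2,2]+K[0,0]*th*v[:2]/np.hypot(v[0],v[1])
for p in ([.4914,-.2717,.2049],[.4588,-.2175,.2032],[.503,-.1926,.1875],[.5361,-.2463,.1876],t): print("w",fish(w,np.array(p)))
d=a["img"][60:180,80:220,::-1]; cv2.imwrite("pics/c3.png",cv2.resize(d,None,fx=5,fy=5,interpolation=cv2.INTER_CUBIC))
d=w["img"][150:330,200:380,::-1]; cv2.imwrite("pics/c4.png",cv2.resize(d,None,fx=3,fy=3,interpolation=cv2.INTER_CUBIC))
```

```text
[138.67181229 119.14504037]
[136.45045524 110.60639748]
[130.65031615  88.31132502]
[119.0543699   43.73783154]
w [320.32186026 185.96449857]
w [317.85304287 264.32638931]
w [255.26938974 255.56389358]
w [252.09650564 180.75457446]
w [283.1880706  261.48971479]
```

View pics/c3.png

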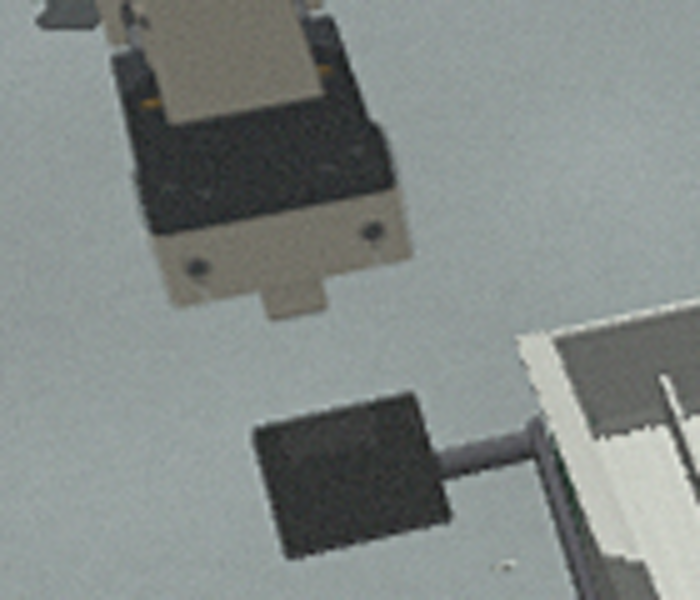

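View pics/c4.png

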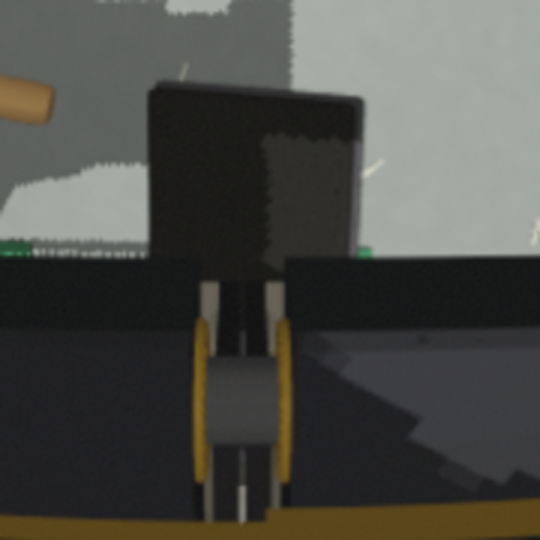

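The picture agrees with the state: the fingertip is at about (137,124) in the scene view and its projection is (139,119). In the wrist view the pad spans columns 250–320, as predicted. Now I'll go down to just above the pad.

```bash
python3 -m creep '[[[0,0,-0.04,0,0,0],[0,0,-0.08,0,0,0],[0,0,-0.12,0,0,0],[0,0,-0.13,0,0,0],[0,0,-0.13,0,0,0]]]'; python3 -m creep '[[[0,0,-0.01,0,0,0],[0,0,-0.02,0,0,0],[0,0,-0.03,0,0,0],[0,0,-0.04,0,0,0],[0,0,-0.04,0,0,0]]]'
```

```text
time: 2.12
tcp_pos: [0.5011, -0.2377, 0.2168]
ee_rot: [[-0.87, -0.492, -0.0], [-0.492, 0.87, -0.0], [0.0, -0.0, -1.0]]
force: [-0.3, -0.1, 0.3]
gripper_width: 0.0008
time: 2.75
tcp_pos: [0.5014, -0.2372, 0.1963]
ee_rot: [[-0.87, -0.494, -0.0], [-0.494, 0.87, -0.0], [0.0, 0.0, -1.0]]
force: [0.5, -0.1, 1.3]
gripper_width: 0.0007
```

```bash
python3 -m creep '[[[-0.009,-0.005,-0.02,0,0,0],[-0.016,-0.009,-0.04,0,0,0],[-0.021,-0.012,-0.06,0,0,0],[-0.025,-0.0145,-0.08,0,0,0],[-0.028,-0.016,-0.1,0,0,0]]]'
```

```text
time: 3.38
tcp_pos: [0.4875, -0.2452, 0.146]
ee_rot: [[-0.87, -0.494, 0.0], [-0.494, 0.87, -0.0], [-0.0, -0.0, -1.0]]
force: [3.8, 1.8, 3.9]
gripper_width: 0.0004
```

```bash
python3 -m creep '[[[0,0,-0.02,0,0,0],[0.001,0.001,-0.035,0,0,0],[0.002,0.001,-0.045,0,0,0],[0.003,0.002,-0.055,0,0,0],[0.003,0.002,-0.06,0,0,0]]]'
```

```text
time: 4.0
tcp_pos: [0.4881, -0.2444, 0.1161]
ee_rot: [[-0.87, -0.494, -0.001], [-0.494, 0.87, -0.0], [0.001, 0.001, -1.0]]
force: [-3.2, -3.7, 5.1]
gripper_width: 0.0005
```

```bash
python3 -m creep '[[[0,0,-0.005,0,0,0],[0,0,-0.01,0,0,0],[0,0,-0.012,0,0,0]]]'
python3 - <<'E'
from plant import ctrl
import cv2, numpy as np
for n in ["scene","side","wrist"]:
    d=ctrl.snapshot(n); cv2.imwrite(f"pics/{n}2.png",d["img"][:,:,::-1]); np.savez(f"pics/{n}2.npz",**d)
print(ctrl.get_state()["force"],ctrl.get_state()["tcp_pos"])
E
```

```text
time: 4.38
tcp_pos: [0.4889, -0.244, 0.1105]
ee_rot: [[-0.87, -0.494, 0.0], [-0.494, 0.87, 0.0], [-0.0, 0.0, -1.0]]
force: [-1.7, -2.4, 4.4]
gripper_width: 0.0004
[-2.01648778 -1.51466157  4.5964977 ] [ 0.48888184 -0.24402878  0.110588  ]
```

View pics/scene2.png

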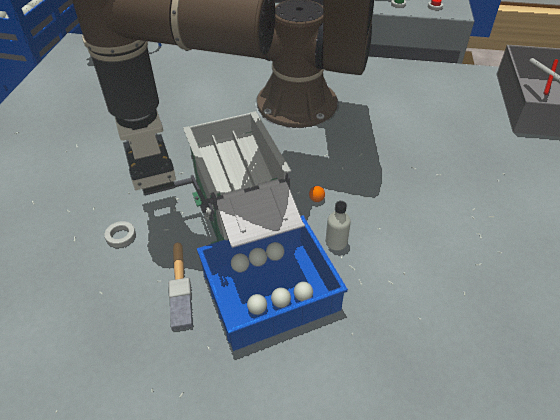

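View pics/side2.png

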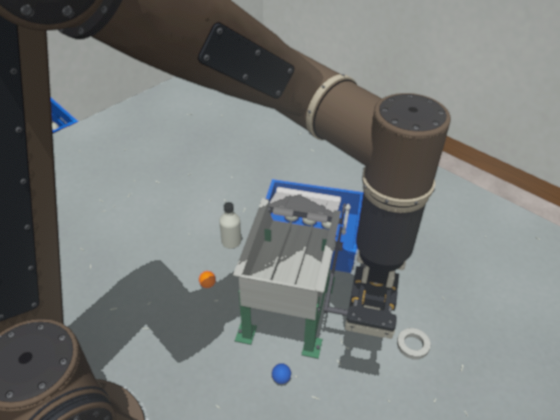

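All six balls are in the crate: three at about (240–275,255) and three at (257–303,297). The bin is empty and the lid is lifted. The force is still only the spring's, so I'll press on to the stop.

```bash
python3 -m creep '[[[0,0,-0.006,0,0,0],[0,0,-0.006,0,0,0]]]'; python3 -m creep '[[[0,0,-0.004,0,0,0],[0,0,-0.004,0,0,0]]]'
```

```text
time: 4.78
tcp_pos: [0.4892, -0.244, 0.1087]
ee_rot: [[-0.869, -0.494, 0.001], [-0.494, 0.869, -0.0], [-0.001, -0.001, -1.0]]
force: [-4.5, 0.7, 12.8]
gripper_width: 0.0004
time: 5.03
tcp_pos: [0.4893, -0.2441, 0.1083]
ee_rot: [[-0.869, -0.495, 0.002], [-0.495, 0.869, -0.001], [-0.001, -0.001, -1.0]]
force: [-9.5, 5.1, 28.6]
gripper_width: 0.0008
```

The force rose to 29 N while z barely changed, so this is the firm stop. I'll hold there and check.

```bash
python3 -m creep '[[[0,0,0,0,0,0],[0,0,0,0,0,0],[0,0,0,0,0,0],[0,0,0,0,0,0],[0,0,0,0,0,0]]]'
python3 - <<'E'
from plant import ctrl
import cv2, numpy as np
for n in ["scene","side"]:
    d=ctrl.snapshot(n); cv2.imwrite(f"pics/{n}3.png",d["img"][:,:,::-1]); np.savez(f"pics/{n}3.npz",**d)
a=dict(np.load("pics/scene3.npz"))["img"][100:350,120:360,::-1]
cv2.imwrite("pics/c5.png",cv2.resize(a,None,fx=2.4,fy=2.4,interpolation=cv2.INTER_CUBIC))
a=dict(np.load("pics/side3.npz"))["img"][170:350,200:440,::-1]
cv2.imwrite("pics/c6.png",cv2.resize(a,None,fx=3,fy=3,interpolation=cv2.INTER_CUBIC))
E
```

```text
time: 5.65
tcp_pos: [0.4894, -0.2441, 0.1083]
ee_rot: [[-0.869, -0.495, 0.002], [-0.495, 0.869, -0.001], [-0.001, -0.002, -1.0]]
force: [-9.6, 5.2, 28.2]
gripper_width: 0.0003
```

View pics/c5.png

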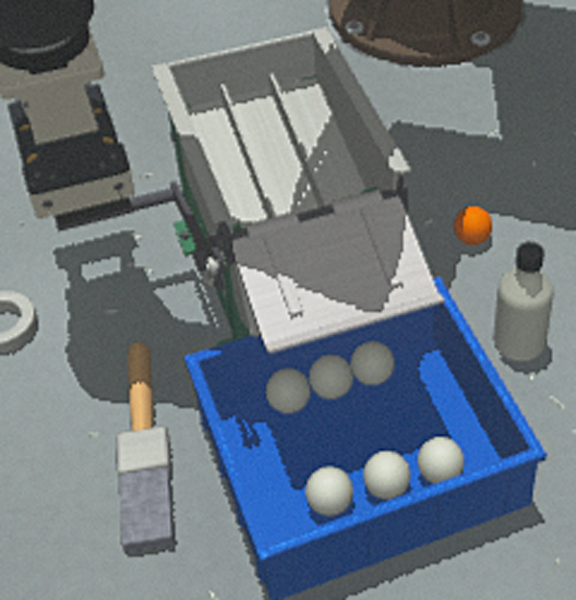

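View pics/c6.png

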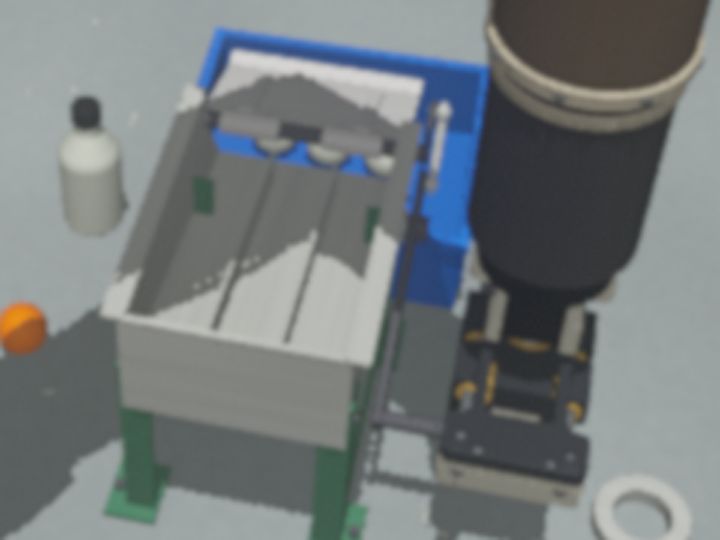

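The lid stands open, the bin's lanes are empty, and the six balls rest in the crate (crop: three at about (330,375), three at (385,475)). Now I'll ease the lever up along the same arc.

```bash
python3 -m creep '[[[-0.001,0,0.014,0,0,0],[-0.002,-0.001,0.028,0,0,0],[-0.003,-0.002,0.042,0,0,0],[-0.003,-0.002,0.056,0,0,0],[-0.003,-0.002,0.07,0,0,0]]]'
```

```text
time: 6.38
tcp_pos: [0.4874, -0.2449, 0.1409]
ee_rot: [[-0.87, -0.494, -0.0], [-0.494, 0.87, 0.0], [-0.0, 0.0, -1.0]]
force: [-1.9, -0.6, 4.1]
gripper_width: 0.0003
```

```bash
python3 -m creep '[[[0.001,0.001,0.014,0,0,0],[0.003,0.002,0.028,0,0,0],[0.006,0.003,0.042,0,0,0],[0.009,0.005,0.056,0,0,0],[0.012,0.007,0.07,0,0,0]]]'
```

```text
time: 7.0
tcp_pos: [0.4937, -0.2416, 0.1761]
ee_rot: [[-0.87, -0.494, 0.0], [-0.494, 0.87, -0.0], [-0.0, -0.0, -1.0]]
force: [-1.7, -0.9, 2.5]
gripper_width: 0.0006
```

```bash
python3 -m creep '[[[0.003,0.002,0.01,0,0,0],[0.007,0.004,0.02,0,0,0],[0.01,0.006,0.028,0,0,0],[0.013,0.007,0.036,0,0,0],[0.016,0.009,0.042,0,0,0]]]'
```

```text
time: 7.62
tcp_pos: [0.5014, -0.237, 0.1967]
ee_rot: [[-0.87, -0.494, -0.0], [-0.494, 0.87, 0.0], [0.0, 0.0, -1.0]]
force: [-1.1, -0.9, 2.1]
gripper_width: 0.0008
```

```bash
python3 -m creep '[[[0,0,0.003,0,0,0],[0,0,0.006,0,0,0],[0,0,0.009,0,0,0],[0,0,0.012,0,0,0],[0,0,0.015,0,0,0]]]'; python3 -m creep '[[[0,0,0.003,0,0,0],[0,0,0.006,0,0,0],[0,0,0.009,0,0,0],[0,0,0.012,0,0,0],[0,0,0.015,0,0,0]]]'; python3 -m creep '[[[0,0,0.02,0,0,0],[0,0,0.06,0,0,0],[0,0,0.12,0,0,0],[0,0,0.18,0,0,0],[0,0,0.18,0,0,0]]]'
python3 - <<'E'
from plant import ctrl
import cv2, numpy as np
for n in ["scene","side","wrist"]:
    d=ctrl.snapshot(n); cv2.imwrite(f"pics/{n}4.png",d["img"][:,:,::-1]); np.savez(f"pics/{n}4.npz",**d)
a=dict(np.load("pics/scene4.npz"))["img"][100:350,120:360,::-1]
cv2.imwrite("pics/c7.png",cv2.resize(a,None,fx=2.4,fy=2.4,interpolation=cv2.INTER_CUBIC))
E
```

```text
time: 8.25
tcp_pos: [0.5014, -0.2371, 0.2041]
ee_rot: [[-0.87, -0.494, 0.0], [-0.494, 0.87, 0.0], [-0.0, 0.0, -1.0]]
force: [2.2, 1.7, 1.0]
gripper_width: 0.0002
time: 8.88
tcp_pos: [0.5013, -0.2372, 0.2116]
ee_rot: [[-0.87, -0.494, -0.0], [-0.494, 0.87, -0.0], [0.0, 0.0, -1.0]]
force: [-1.0, 0.0, 0.5]
gripper_width: 0.0003
time: 9.5
tcp_pos: [0.5026, -0.2376, 0.305]
ee_rot: [[-0.869, -0.494, 0.005], [-0.494, 0.869, -0.001], [-0.004, -0.004, -1.0]]
force: [0.5, -0.1, -0.7]
gripper_width: 0.0005
```

View pics/c7.png

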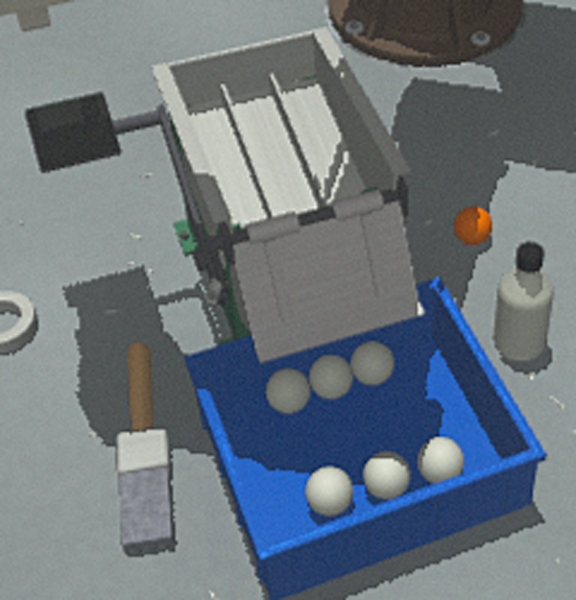

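View pics/side4.png

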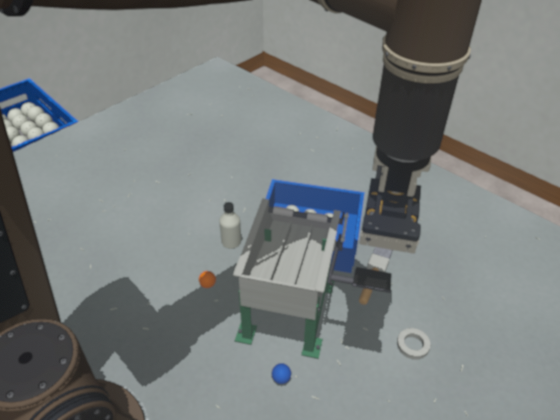

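Run:
```python
from h import *
out=[]
for n in ("scene0","scene4"):
    d=load(n);g=d["img"].max(2)[130:178,120:167]; c=max(cv2.findContours((g<60).astype(np.uint8),0,2)[0],key=cv2.contourArea);M=cv2.moments(c)
    print("pad",[M["m10"]/M["m00"]+120,M["m01"]/M["m00"]+130],cv2.contourArea(c))
    im=d["img"].astype(int); b=((im[...,2]>im[...,0]+40)&(im[...,2]>60)).astype(np.uint8); b[:200]=0
    c=cv2.convexHull(np.vstack([k for k in cv2.findContours(b,0,2)[0] if cv2.contourArea(k)>200]))
    print("crate",cv2.approxPolyDP(c,4,True)[:,0].tolist())
d=load("scene4")
rim=[(200,250),(305,219),(346,290),(230,327)]
R=[plane(d,u,.075)[:2] for u in [(198.5,249),(302,217),(346.5,290),(229,331)]]
print(np.round(R,3)); R=np.array(R); ctr=R.mean(0); ex=(R[3]+R[2]-R[0]-R[1]);ex/=np.linalg.norm(ex);ey=np.array([-ex[1],ex[0]])
print("sides",np.linalg.norm(R[1]-R[0]),np.linalg.norm(R[2]-R[1]),np.linalg.norm(R[3]-R[2]),ctr,np.degrees(np.arctan2(ex[1],ex[0])))
for u in [(288,390),(331,377),(373,363),(329,491),(387,475),(441,460)]:
    p=plane(d,(120+u[0]/2.4,100+u[1]/2.4),.024)[:2]-ctr; print(np.round([p@ex,p@ey],3))
a=load("scene0");x=[k["img"][210:260,210:305,::-1] for k in (a,d)]
cv2.imwrite("pics/c8.png",cv2.resize(np.vstack(x),None,fx=5,fy=5,interpolation=cv2.INTER_CUBIC))
```

```text
pad [149.52115716753022, 154.5805267702936] 772.0
crate [[303, 215], [347, 288], [340, 310], [233, 350], [197, 248]]
pad [150.89163916391638, 156.48267326732673] 606.0
crate [[303, 215], [347, 288], [340, 310], [233, 350], [197, 248]]
[[ 0.626 -0.114]
 [ 0.513  0.076]
 [ 0.679  0.178]
 [ 0.791 -0.015]]
sides 0.22102054956436087 0.19517780515328173 0.22326286349333282 [0.6523865  0.03140239] 31.235202955545024
[-0.073 -0.037]
[-0.072  0.002]
[-0.072  0.04 ]
[ 0.034 -0.04 ]
[0.038 0.008]
[0.042 0.054]
```

View pics/c8.png

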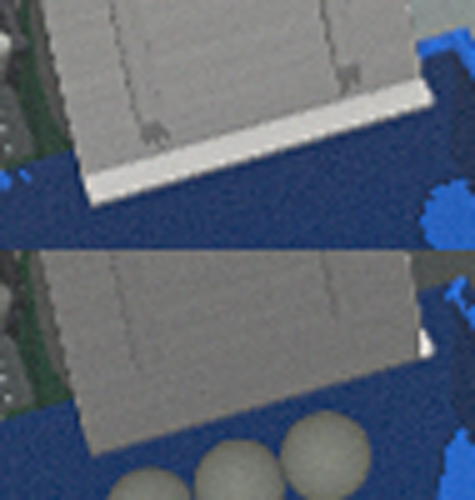

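The lid's lower edge sits at the same pixels as before the press. The pad corners are back too: (131,145) and (163,139) now, (131,146) and (162,139) at the start. The crate outline is unchanged, and all the balls are inside its frame (|x| ≤ 0.073, |y| ≤ 0.054). Handing in.

```bash
python3 -c "
from plant import ctrl
print(ctrl.job_done()); print(ctrl.get_state()['time'])"
```

```text
the job is handed in; nothing more can be done
None
the job is handed in; nothing more can be done
```

I pressed the lever down to its stop with the closed fingertips, held it until all six balls had run into the crate, and eased it back up so the lid closed. Then I lifted the hand clear and handed the job in. The hand-in gave no verdict.

- **Press:** the force rose to 28–29 N with no further travel (tip about 108 mm up), held for about 0.9 s. The lid looked fully open in the pictures; I had no direct reading of the lever or lid angle.
- **Release:** I eased the lever up at under about 0.6 rad/s by the commanded path, keeping contact until the force faded at a tip height of about 204 mm. I did not measure the lid's speed directly.
- **Last pictures:**
  - The lid's edge and the pad's corners are back at their starting pixels, to about 2 px.
  - The crate's outline is unchanged.
  - All six balls are inside the crate, by my measurement within 73 mm of its centre in x (limit 90) and 54 mm in y (limit 105).
  - The ring gauge, bottle and brush look unmoved; I judged that by eye.
- **One disagreement:** the automatic check of the pad's centre came out about 2 px off with a smaller area (606 against 772 px). I put this down to changed light on the pad, because its corners matched when I read them by hand.
- **Time:** the last move ended at 9.5 s on the robot's clock, against the 38 s limit.

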